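# Unstack the canisters onto their coasters

## Task

Take the stack of four canisters apart and set each one down gently, upright, in the middle of the cork coaster of its own shape and size: big square, big round, small square and small round. Turn the square ones so that their sides run parallel to the edges of their coasters. Do not knock any canister over, and leave the apple and the tin where they are.

Things in the scene. Friction and masses are not known exactly. Their poses are not given: they have to be found in the camera images.
- canister_big_square: big square canister, loose: white ceramic with a flat dark wooden lid that is fixed to it and 2 mm narrower on each side; 62 x 62 mm, 55 mm high with lid, straight upright walls up to the lid, which is the top 9 mm; about 360 g. At the start: the bottom of the stack, standing on the worktop. Origin: centre of its underside; z up, x and y square to its side faces.
- canister_big_round: big round canister, loose: white ceramic with a flat dark wooden lid that is fixed to it and 2 mm narrower on each side; 54 mm across, 50 mm high with lid, straight upright walls up to the lid, which is the top 9 mm; about 260 g. At the start: second from the bottom, on the big square one's lid. Origin: centre of its underside; z up.
- canister_small_square: small square canister, loose: white ceramic with a flat dark wooden lid that is fixed to it and 2 mm narrower on each side; 38 x 38 mm, 45 mm high with lid, straight upright walls up to the lid, which is the top 9 mm; about 160 g. At the start: third from the bottom, on the big round one's lid. Origin: centre of its underside; z up, x and y square to its side faces.
- canister_small_round: small round canister, loose: white ceramic with a flat dark wooden lid that is fixed to it and 2 mm narrower on each side; 30 mm across, 40 mm high with lid, straight upright walls up to the lid, which is the top 9 mm; about 100 g. At the start: the top of the stack, on the small square one's lid. Origin: centre of its underside; z up.
- coaster_big_square: big square cork coaster, flat, 6 mm thick, 88 x 88 mm, fixed to the worktop; the place of the big square canister. Origin: centre of its underside, on the worktop; z up, x and y along its edges.
- coaster_big_round: big round cork coaster, flat, 6 mm thick, 80 mm across, fixed to the worktop; the place of the big round canister. Origin: centre of its underside, on the worktop; z up.
- coaster_small_square: small square cork coaster, flat, 6 mm thick, 62 x 62 mm, fixed to the worktop; the place of the small square canister. Origin: centre of its underside, on the worktop; z up, x and y along its edges.
- coaster_small_round: small round cork coaster, flat, 6 mm thick, 54 mm across, fixed to the worktop; the place of the small round canister. Origin: centre of its underside, on the worktop; z up.
- apple: bystander: a red apple, 74 mm across and high, loose on the worktop, in front of a 180 mm high toaster; origin: centre of its underside. A wall cabinet hangs over the far part of the worktop, beyond x = 0.60 m and to the right of y = 0.12 m, its underside 0.42 m up: keep wrist and gripper out of there, in wide swings too.
- tin: bystander: a food tin, 75 mm across, 58 mm high, loose on the worktop; origin: centre of its underside.
Things that resemble listed ones, but are neither listed nor needed, are in the scene too. Leave any purple look-alike of the canister_small_round alone.

How it is judged:
At the end, for the whole second after the job is handed in: Each canister stands upright (within 0.1 rad) and still on the coaster of its own shape and size, its centre within 12 mm of the coaster's centre; the sides of the square canisters are within 0.2 rad of parallel to their coaster's edges (horizontal distance between canister_big_square and coaster_big_square below 0.012 m and z of canister_big_square in the frame of coaster_big_square between 0.003 and 0.009 m and angle between each of canister_big_square, canister_big_round, canister_small_square, canister_small_round's own z axis and vertical below 0.1 rad and linear speed of each of canister_big_square, canister_big_round, canister_small_square, canister_small_round below 0.02 m/s and angular speed of each of canister_big_square, canister_big_round, canister_small_square, canister_small_round below 0.2 rad/s and (angle between the x axis of canister_big_square and the x axis of coaster_big_square, either way round below 0.2 rad or angle between the x axis of canister_big_square and the y axis of coaster_big_square, either way round below 0.2 rad) and horizontal distance between canister_big_round and coaster_big_round below 0.012 m and z of canister_big_round in the frame of coaster_big_round between 0.003 and 0.009 m and horizontal distance between canister_small_square and coaster_small_square below 0.012 m and z of canister_small_square in the frame of coaster_small_square between 0.003 and 0.009 m and (angle between the x axis of canister_small_square and the x axis of coaster_small_square, either way round below 0.2 rad or angle between the x axis of canister_small_square and the y axis of coaster_small_square, either way round below 0.2 rad) and horizontal distance between canister_small_round and coaster_small_round below 0.012 m and z of canister_small_round in the frame of coaster_small_round between 0.003 and 0.009 m); the robot touches nothing.
It fails at once if a canister is knocked over (angle between any of canister_big_square, canister_big_round, canister_small_square, canister_small_round's own z axis and vertical above 0.6 rad).
It fails at once if a canister is dropped or slammed onto its coaster (more than 80 N) (contact force between canister_big_square and coaster_big_square above 80 N or contact force between canister_big_round and coaster_big_round above 80 N or contact force between canister_small_square and coaster_small_square above 80 N or contact force between canister_small_round and coaster_small_round above 80 N).
It fails at once if the apple or the tin is pushed away by more than 30 mm (distance of any of apple, tin from where it was at the start of the episode above 0.03 m).
It also fails if it takes over 136 s, if anything falls off the work surface, if the arm or the gripper's body presses on something with over 40 N, if the wrist force passes 120 N, or if a joint passes its speed limit or range.

## Robot

A 6-joint arm with a two-finger parallel gripper is mounted at the origin on a cart in front of the work surface, level with it; the furniture and walls round the work are solid. World frame = base frame: x ahead of the robot, y to its left, z up, the work surface at z = 0. Lengths are in m, angles in rad, forces in N, time in s.
With the tool pointing down it reaches from about 0.325 to 0.85 m from the base axis. Payload 4.4 kg.
Tool frame: the origin (TCP) lies between the finger pads; the fingertips stand 22 mm ahead of it and the grasp point (between the pads) lies 3 mm ahead of it; z points along the fingers, y is the line along which they close (so a half turn about z gives the same grasp; the last joint's range is limited). The gripper opens to 94 mm and grips with 3 to 60 N. Pads are 16 mm wide; open, the fingers measure 119 mm over their backs; the gripper's body (75 mm by 177 mm) begins 78 mm behind the grasp point.
Start: joints at [-1.339, 0.207, 1.542, -0, 1.393, -0.15], TCP at [0.214, -0.534, 0.198] pointing down, gripper open.
Joint ranges: [-2.73, 2.73], [-0.86, 2.22], [0.23, 2.46], [-1.11, 4.25], [0.08, 2.63], [-2.82, 2.82]. Speed limits (rad/s): [2.79, 2.79, 3.14, 3.14, 3.14, 3.14].

## Interface

Orientations are given as a rotation vector (axis times angle).
In Python, from plant import * gives the robot as it stands. The module is installed in compiled form; this text tells all that it offers. Calls block until the motion is done:
- move_to(position, orientation): joint-space move of the TCP to a pose.
- move_linear(position, frame=None, v=0.15, threshold=None): straight line of the TCP; frame=None keeps the orientation; v is the mean speed in m/s. With threshold (N) it stops when the force on the tool has changed by that much, and returns True; else False.
- move_joints(angles): joint-space move.
- move_gripper(opening, grip_force=None): finger opening in m; grip_force is the grip in N (None keeps the last); returns when the fingers have stopped.
- pause(seconds).
- solve_ik(position, orientation): joint angles nearest the present ones, or None.
- get_obs(): the state.
- snapshot(name): name is "scene" or "top" or "wrist"; returns a dict with "frame" (384x512x3 uint8, red, green, blue), "z_map" (384x512 float32, m along the optical axis (not along the pixel's ray), 0 where there is no reading), "mtx" (3x3 intrinsics, pixels), "view" (4x4, takes a point from world to camera coordinates); the wrist camera has in their place "mount" (4x4, takes a point from camera to tool coordinates, whose origin is the TCP and whose axes are the flange's). Camera axes: x right, y down, z forward; pixel columns grow to the right and rows downward; lengths in m; the calibration is good to about 2 mm. A picture is of the moment at which its call begins: read the wrist's pose just before it.
A pose or a line that the arm cannot do raises MotionError and nothing moves.
- hand_in(): hands the job in; it is judged then, once.
Trained networks look in a picture, given as the dict that the camera call returned (one of the last four; its "shot" number tells which), for a name from the list of things; names that differ only in an ending like _2 or _b are one class to them, and where a whole thing is asked for, a point or a joint stands for the part that bears it (a point fixed in the world has none). Each returns a list of dicts, best first, with "p" (0 to 1); they miss things now and then, are a little off and sometimes report something else, mostly with a low value. They report only what shows in the picture. A call takes as long as a camera call. They do not tell look-alikes from the thing itself.
- search_frame(label, picture): "position" ([x, y, z] in m, in world coordinates, good to about 4 mm: the middle of the surface that is visible of it).
The state is a dict: "time_s": time; "joints": joint angles; "joint_vel": joint speeds; "joint_efforts": joint torques, N m; "ee_pos": TCP position; "tcp_rot": TCP orientation; "contact_force": force on the tool from outside, world axes, zero at the start; "torque": the same for the moment, N m; "finger_gap": finger opening in m; "grip_force": force on a finger pad.
Only numpy, scipy, OpenCV 4.12 (cv2) and the standard library are available. Lean on these libraries where they do the work, as an engineer would, in place of code of your own. Each camera call takes 0.05 s, during which the arm holds its last target. There are 200 camera calls.

## Working session

There is one attempt and no reset: what is moved stays moved. The work goes in short steps, each a Python script; the robot and the scene stay as the last script left them, time stands still between calls to the robot, and variables do not carry over. Pictures are saved under pics/ and viewed, at most 14 in all, crops included, and the job is handed in when it is done.

```bash
mkdir -p pics; cat > h.py <<'E'
from plant import *
import numpy as np, cv2
def save(s,name):
    cv2.imwrite('pics/'+name+'.png',s['frame'][:,:,::-1])
def cloud(s):
    K=np.array(s['mtx']);z=s['z_map'];v,u=np.indices(z.shape)
    P=np.stack([(u-K[0,2])/K[0,0]*z,(v-K[1,2])/K[1,1]*z,z],-1)
    T=np.linalg.inv(np.array(s['view']))
    W=P@T[:3,:3].T+T[:3,3]; W[z==0]=np.nan
    return W
E
python3 - <<'E'
from h import *
names="canister_big_square canister_big_round canister_small_square canister_small_round coaster_big_square coaster_big_round coaster_small_square coaster_small_round apple tin".split()
for c in ("top","scene"):
    s=snapshot(c);save(s,c);np.savez(c,**{k:s[k] for k in('frame','z_map','mtx','view')})
    for n in names:
        print(c,n,[(np.round(d['position'],3).tolist(),round(d['p'],2)) for d in search_frame(n,s)[:3]])
print(get_obs())
E
```

```text
top canister_big_square [([0.601, 0.264, 0.007], 0.72), ([0.454, -0.248, 0.045], 0.45)]
top canister_big_round [([0.473, 0.403, 0.004], 0.75), ([0.455, -0.25, 0.092], 0.64), ([0.427, -0.037, 0.005], 0.6)]
top canister_small_square []
top canister_small_round [([0.47, -0.266, 0.189], 0.54)]
top coaster_big_square [([0.421, 0.178, 0.006], 0.85), ([0.459, -0.248, 0.091], 0.66), ([0.452, -0.246, 0.045], 0.37)]
top coaster_big_round [([0.472, 0.405, 0.008], 0.57)]
top coaster_small_square [([0.6, 0.266, 0.007], 0.77)]
top coaster_small_round [([0.424, -0.038, 0.008], 0.56)]
top apple [([0.611, -0.01, 0.065], 0.84)]
top tin [([0.625, -0.308, 0.055], 0.78)]
scene canister_big_square [([0.445, -0.273, 0.034], 0.68)]
scene canister_big_round [([0.448, -0.274, 0.09], 0.83)]
scene canister_small_square [([0.456, -0.269, 0.13], 0.62), ([0.462, -0.268, 0.178], 0.33)]
scene canister_small_round [([0.362, -0.259, 0.025], 0.73), ([0.461, -0.269, 0.176], 0.72), ([0.544, -0.199, 0.024], 0.53)]
scene coaster_big_square [([0.415, 0.165, 0.008], 0.58), ([0.451, -0.274, 0.086], 0.44)]
scene coaster_big_ro
[... 258 characters left out ...]
 'joints': array([-1.33952863e+00,  2.06585558e-01,  1.54150461e+00, -2.20436272e-05,
        1.39352921e+00, -1.50492297e-01]), 'joint_vel': array([-1.23867244e-03,  1.44991069e-03, -7.77542035e-04, -9.65794206e-05,
       -1.11720567e-03,  3.57701897e-04]), 'joint_efforts': array([ 6.39757382e-04, -3.70894253e+01, -2.81766951e+01,  6.98453165e-02,
        2.74816935e-02, -1.51554178e-05]), 'ee_pos': array([ 0.21420277, -0.5336009 ,  0.19785269]), 'tcp_rot': array([-3.08450747e+00, -5.96033427e-01,  3.57496670e-05]), 'contact_force': array([-0.43561126, -0.85599398,  0.6201773 ]), 'torque': array([-0.03569409, -0.00667826, -0.05183107]), 'grip_force': 0.0, 'finger_gap': 0.09414589246573374}
```

View pics/top.png

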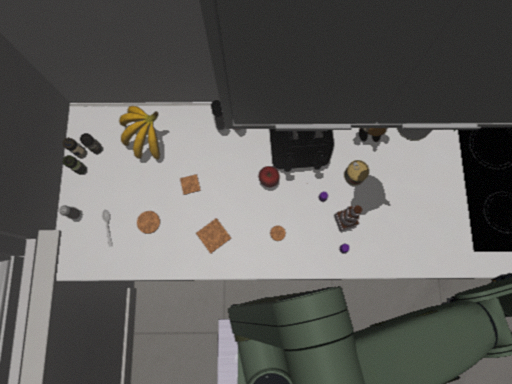

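View pics/scene.png

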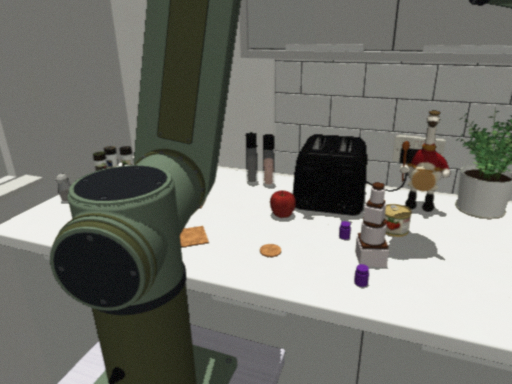

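The top view shows the stack at (350,218). The coasters are at (148,222) big round, (214,236) big square, (190,184) small square and (278,233) small round. Purple decoys stand close to the stack at (324,196) and (345,248), with the tin at (357,172). The scene view agrees.

```bash
cat >> h.py <<'E'
from scipy.spatial.transform import Rotation as R
def down(yaw):  # tool y axis (closing) at world angle yaw+90deg
    x=np.array([np.cos(yaw),np.sin(yaw),0]); z=np.array([0,0,-1.]); y=np.cross(z,x)
    return R.from_matrix(np.stack([x,y,z],1)).as_rotvec()
def wrist():
    o=get_obs(); s=snapshot("wrist")
    T=np.eye(4);T[:3,:3]=R.from_rotvec(o['tcp_rot']).as_matrix();T[:3,3]=o['ee_pos']
    s['view']=np.linalg.inv(T@np.array(s['mount'])); return s
def cork(s):
    W=cloud(s); hsv=cv2.cvtColor(s['frame'],cv2.COLOR_RGB2HSV)
    m=((hsv[...,0]<18)&(hsv[...,1]>90)&(hsv[...,2]>70)&(abs(W[...,2]-.006)<.012)).astype(np.uint8)
    n,l,st,c=cv2.connectedComponentsWithStats(m); r=[]
    for i in range(1,n):
        if st[i,4]<60: continue
        P=W[l==i]; rect=cv2.minAreaRect((P[:,:2]*1000).astype(np.float32))
        r.append((np.round(P.mean(0),4).tolist(),st[i,4],np.round(rect[0],1),np.round(rect[1],1),round(rect[2],1)))
    return r
E
python3 - <<'E'
from h import *
s=snapshot("top")
for r in cork(s): print(r)
w=wrist();print(np.array(w['mount']).round(4),w['mtx'])
K=s['mtx'];print(np.linalg.inv(s['view']).round(3))
W=cloud(s)
# stack profile by height
m=(abs(W[...,0]-.455)<.08)&(abs(W[...,1]+.255)<.07)
for a,b in((.03,.053),(.053,.06),(.095,.11),(.14,.156),(.18,.2)):
    q=m&(W[...,2]>a)&(W[...,2]<b);P=W[q];print(a,b,len(P),P.mean(0).round(3) if len(P) else '')
for yaw in (0,np.pi/2,-np.pi/2,np.pi):
    for z in (.3,.36,.42): 
        q=solve_ik([.45,-.255,z],down(yaw)); print(yaw,z,None if q is None else np.round(q,2))
E
```

```text
([0.6006, 0.2652, 0.0068], np.int32(264), array([600.5, 265. ]), array([58.6, 56.8]), 13.5)
([0.4681, 0.4029, 0.0069], np.int32(378), array([468.5, 402.1]), array([75.2, 72.9]), 47.4)
([0.4203, 0.1802, 0.0068], np.int32(605), array([420.7, 180.3]), array([83.7, 83.1]), 36.7)
([0.4271, -0.0382, 0.007], np.int32(161), array([426.9, -38.3]), array([44.4, 48.2]), 89.1)
[[ 7.000e-04 -9.625e-01 -2.714e-01  7.850e-02]
 [ 1.000e+00  2.000e-04  1.900e-03  1.000e-03]
 [-1.800e-03 -2.714e-01  9.625e-01 -1.877e-01]
 [ 0.000e+00  0.000e+00  0.000e+00  1.000e+00]] [[342.2554618    0.         257.13082619]
 [  0.         342.2554618  188.89656614]
 [  0.           0.           1.        ]]
[[-0.007 -0.973  0.229  0.236]
 [-1.     0.006 -0.004  0.028]
 [ 0.002 -0.229 -0.974  1.33 ]
 [ 0.     0.     0.     1.   ]]
0.03 0.053 90 [ 0.439 -0.256  0.043]
0.053 0.06 62 [ 0.458 -0.258  0.056]
0.095 0.11 46 [ 0.461 -0.255  0.102]
0.14 0.156 66 [ 0.463 -0.26   0.148]
0.18 0.2 70 [ 0.469 -0.267  0.189]
0 0.3 [-0.68  0.02  1.54 -0.    1.58  0.89]
0 0.36 [-0.68  0.01  1.43 -0.    1.7   0.89]
0 0.42 [-0.68  0.01  1.32 -0.    1.82  0.89]
1.5707963267948966 0.3 [-0.68  0.02  1.54 -0.    1.58 -0.68]
1.5707963267948966 0.36 [-0.68  0.01  1.43 -0.    1.7  -0.68]
1.5707963267948966 0.42 [-0.68  0.01  1.32 -0.    1.82 -0.68]
-1.5707963267948966 0.3 [-0.68  0.02  1.54 -0.    1.58  2.46]
-1.5707963267948966 0.36 [-0.68  0.01  1.43 -0.    1.7   2.46]
-1.5707963267948966 0.42 [-0.68  0.01  1.32 -0.    1.82  2.46]
3.141592653589793 0.3 [-0.68  0.02  1.54  0.    1.58 -2.25]
3.141592653589793 0.36 [-0.68  0.01  1.43  0.    1.7  -2.25]
3.141592653589793 0.42 [-0.68  0.01  1.32  0.    1.82 -2.25]
```

```bash
python3 - <<'E'
from h import *
o=get_obs();p=o['ee_pos'];move_linear([p[0],p[1],.30])
move_to([.45,-.262,.34],down(0))
w=wrist();save(w,'w1');np.savez('w1',**{k:w[k] for k in('frame','z_map','mtx','view')})
W=cloud(w)
m=(abs(W[...,0]-.455)<.06)&(abs(W[...,1]+.255)<.06)
for h in(.055,.105,.150,.190):
    q=m&(abs(W[...,2]-h)<.005);P=W[q]
    r=cv2.minAreaRect((P[:,:2]*1000).astype(np.float32)); print(h,len(P),P.mean(0).round(4),r)
E
```

```text
0.055 372 [ 0.4857 -0.2747  0.0555] ((471.9598083496094, -270.72918701171875), (58.025917053222656, 57.88510513305664), 17.118934631347656)
0.105 231 [ 0.4842 -0.2695  0.1054] ((478.9148864746094, -270.2795715332031), (48.707603454589844, 35.7763786315918), 83.11126708984375)
0.15 279 [ 0.4779 -0.2651  0.1504] ((471.3856201171875, -268.41461181640625), (33.85120391845703, 34.04193878173828), 78.4815902709961)
0.19 523 [ 0.4723 -0.2696  0.1905] ((472.0491638183594, -269.7205810546875), (25.07179832458496, 24.83879852294922), 67.59711456298828)
```

View pics/w1.png

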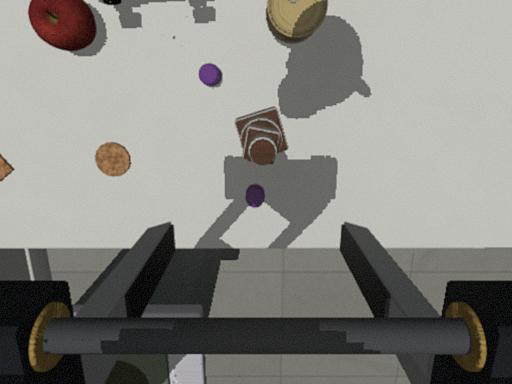

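The wrist view shows the stack tops nested around (262,150), purple decoys at (210,74) and (255,195), the tin at (296,12) and the small round coaster at (113,159). The stack centre is near (0.472,-0.270), and all four heights match what they should be. I'll start with the top canister.

```bash
cat >> h.py <<'E'
def pick(xy,base,yaw,opening,dz=.026,grip=25):
    o=down(yaw); hi=max(base+.13,.25)
    move_gripper(opening); move_to([*xy,hi],o)
    move_linear([*xy,base+dz+.02],v=.12); move_linear([*xy,base+dz],v=.05)
    move_gripper(0,grip); g=get_obs(); print('grip',g['finger_gap'],g['grip_force'])
    move_linear([*xy,base+dz+.01],v=.04); move_linear([*xy,hi],v=.12)
def place(xy,yaw,via=(),dz=.026,opening=.03,carry=.25):
    o=down(yaw)
    for v in via: move_to([*v,carry],o)
    move_to([*xy,carry],o); print('held',get_obs()['finger_gap'])
    zb=.006+dz
    move_linear([*xy,zb+.02],v=.12); pause(.2)
    hit=move_linear([*xy,zb-.003],v=.02,threshold=4)
    print('hit',hit,get_obs()['ee_pos'],'want',zb)
    g=get_obs()['finger_gap']; move_gripper(min(g+opening,.093)); pause(.1)
    move_linear([*xy,zb+.13],v=.12); print('t',get_obs()['time_s'])
def looktop(h,c,r=.05,s=None):
    if s is None: s=wrist()
    W=cloud(s); q=(np.hypot(W[...,0]-c[0],W[...,1]-c[1])<r)&(abs(W[...,2]-h)<.005);P=W[q]
    rr=cv2.minAreaRect((P[:,:2]*1000).astype(np.float32)); print('top',h,len(P),P.mean(0).round(4),np.round(rr[0],1),np.round(rr[1],1),round(rr[2],1)); return s
E
python3 - <<'E'
from h import *
d=dict(np.load('w1.npz')); 
for r in cork(d): print(r)
pick((.472,-.2697),.150,0,.07,grip=15)
place((.427,-.038),0)
s=wrist();save(s,'w2')
for r in cork(s): print(r)
looktop(.046,(.427,-.038),s=s)
move_to([.45,-.262,.29],down(0)); s=wrist();save(s,'w3'); looktop(.15,(.472,-.27),s=s);looktop(.105,(.472,-.27),s=s)
E
```

```text
([0.4297, -0.0414, 0.0063], np.int32(886), array([429.2, -41.6]), array([51.5, 50.9]), 85.7)
([0.4151, 0.1291, 0.0057], np.int32(168), array([412.8, 127.6]), array([17.9, 39.6]), 76.5)
grip 0.02528776803863977 15.001016557216644
held 0.02553591238456812
hit True [ 0.42695132 -0.03786152  0.03194016] want 0.032
t 13.7417
([0.4237, 0.176, 0.0063], np.int32(6772), array([420.8, 180. ]), array([87.4, 94. ]), 36.9)
([0.4387, -0.042, 0.0067], np.int32(992), array([434.2, -41.6]), array([51.5, 42.2]), 70.8)
top 0.046 605 [ 0.4272 -0.0391  0.0465] [426.9 -38.9] [25.3 24.8] 84.0
top 0.15 1236 [ 0.4719 -0.2684  0.1506] [ 471.2 -268.4] [33.9 34.2] 79.0
top 0.105 290 [ 0.4851 -0.2683  0.1053] [ 479.1 -269.9] [49.3 35.6] 83.8
```

View pics/w3.png

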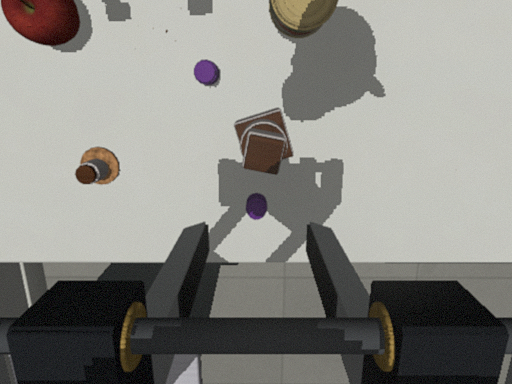

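The small round canister stands on its coaster and the rest of the stack hasn't moved. Next is the small square.

```bash
python3 - <<'E'
from h import *
y=np.radians(-11)
pick((.4717,-.2684),.105,y,.075,grip=20)
move_to([.42,0,.28],down(y)); move_to([.46,.25,.28],down(np.radians(13.5)))
s=wrist();save(s,'w4')
for r in cork(s): print(r)
print(get_obs()['finger_gap'],get_obs()['time_s'])
E
```

```text
grip 0.03744725206554415 20.003552734851837
([0.6031, 0.2635, 0.0067], np.int32(2527), array([602.5, 263.7]), array([60.5, 60.2]), 14.5)
([0.4709, 0.4012, 0.0064], np.int32(2788), array([469.6, 401.4]), array([76.7, 77.9]), 13.5)
([0.4299, 0.1759, 0.0068], np.int32(2852), array([422.4, 178.2]), array([87. , 86.2]), 37.1)
([0.4349, -0.0328, 0.0071], np.int32(521), array([431.5, -35.8]), array([44.6, 51.7]), 62.4)
0.03690995393926251 21.4667
```

View pics/w4.png

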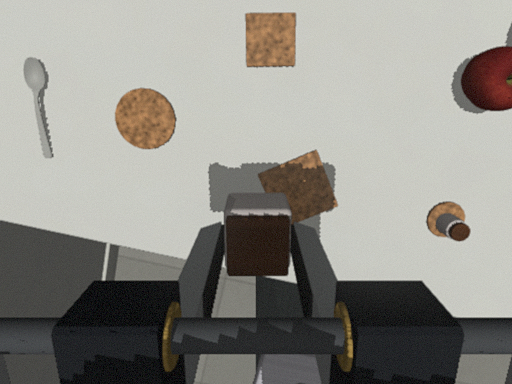

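The small square canister is held straight at (257,245). Its coaster, at (271,40), lines up with the tool, and the other coasters agree with the earlier measurements.

```bash
python3 - <<'E'
from h import *
place((.6015,.2645),np.radians(14),opening=.03)
looktop(.051,(.6015,.2645))
move_to([.42,.15,.28],down(0)); move_to([.43,-.262,.27],down(0)); s=wrist();looktop(.105,(.472,-.27),s=s);looktop(.055,(.472,-.27),s=s);save(s,'w5')
E
```

```text
held 0.037287806544480606
hit True [0.60127644 0.26452015 0.03210838] want 0.032
t 27.0167
top 0.051 1411 [0.6013 0.2629 0.0516] [600.4 262.7] [34.2 33.9] 13.5
top 0.105 1855 [ 0.4726 -0.2691  0.1057] [ 472.1 -269.1] [48.8 48.3] 1.4
top 0.055 523 [ 0.4825 -0.2726  0.0556] [ 471.8 -270.6] [57.9 58. ] 17.3
```

View pics/w5.png

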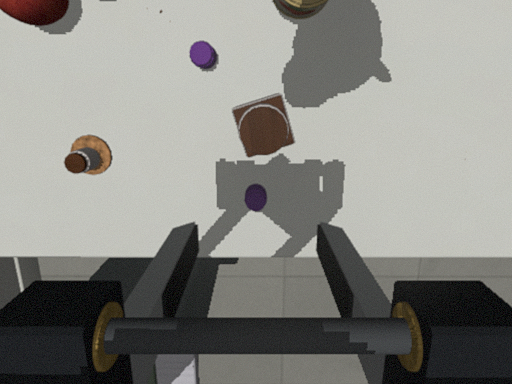

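The big round canister sits centred on the big square one, at (265,125), with nothing disturbed.

```bash
python3 - <<'E'
from h import *
pick((.4724,-.2691),.055,0,.09,grip=30)
place((.4692,.4015),0,via=[(.42,0)],opening=.024)
looktop(.056,(.4692,.4015))
move_to([.42,.15,.25],down(0)); move_to([.43,-.262,.22],down(0)); s=wrist();looktop(.055,(.472,-.27),s=s)
for n in('canister_small_round','tin','apple'): print(n,[np.round(d['position'],3) for d in search_frame(n,s)])
E
```

```text
grip 0.05288969307846502 30.01224786043167
held 0.05311171939290686
hit True [0.46891816 0.40140204 0.03210422] want 0.032
t 42.375
top 0.056 2397 [0.4697 0.3996 0.0566] [468.8 399.4] [49.2 49. ] 0.2
top 0.055 3232 [ 0.4725 -0.2703  0.0557] [ 471.6 -270.4] [58.2 58.1] 17.3
canister_small_round [array([ 0.551, -0.198,  0.039]), array([ 0.429, -0.047,  0.038]), array([ 0.38 , -0.259,  0.04 ])]
tin [array([ 0.599, -0.307,  0.015])]
apple [array([ 0.591, -0.028,  0.044])]
```

```bash
python3 - <<'E'
from h import *
pick((.472,-.2704),0,np.radians(17.3),.09,dz=.028,grip=40)
place((.4213,.1795),np.radians(37),dz=.028,opening=.024)
looktop(.061,(.4213,.1795))
p=get_obs()['ee_pos'];move_linear([p[0],p[1],.30]); move_to([.40,.13,.36],down(0))
s=wrist();save(s,'w6')
for r in cork(s): print(r)
for h,c in((.061,(.421,.18)),(.056,(.469,.4)),(.051,(.6,.264)),(.046,(.427,-.039))): looktop(h,c,s=s)
E
```

```text
grip 0.06174566231956618 39.99912679195404
held 0.06161174284092097
hit True [0.42106613 0.17941259 0.03420771] want 0.034
t 57.7167
top 0.061 4261 [0.4227 0.1785 0.0618] [421.8 177.7] [57.7 57.9] 37.1
([0.5831, 0.2564, 0.0064], np.int32(481), array([591.6, 260.2]), array([38.8, 61.3]), 12.7)
([0.4748, 0.3869, 0.0063], np.int32(732), array([471.1, 393.2]), array([77.2, 64.1]), 8.4)
([0.434, 0.1743, 0.0067], np.int32(1076), array([422.3, 178.1]), array([86.4, 86.6]), 36.8)
([0.4347, -0.0346, 0.0069], np.int32(439), array([430.6, -38.2]), array([48. , 50.9]), 59.2)
top 0.061 1697 [0.4224 0.1763 0.0616] [421.6 176.7] [57.9 58.4] 37.1
top 0.056 1087 [0.469  0.3975 0.0561] [468.8 398.4] [49.4 49. ] 68.7
top 0.051 269 [0.5883 0.2607 0.0511] [589.7 259.5] [14.1 34.7] 10.1
top 0.046 254 [ 0.4269 -0.0385  0.0467] [426.9 -39.1] [24.3 24.8] 27.5
```

View pics/w6.png

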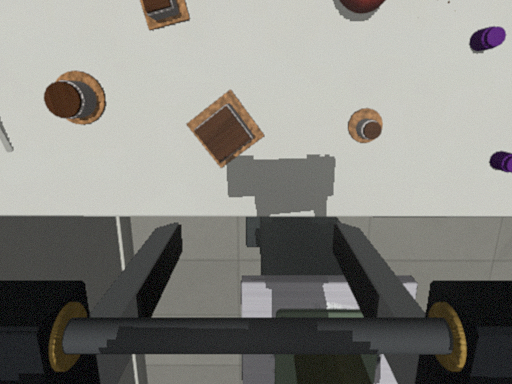

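All four canisters stand upright near the middle of their coasters, at (224,130), (75,98), (163,12) and (365,126). They are within about 4 mm of centre, and the big square one is parallel to its coaster's edges. The small square one measured parallel earlier.

```bash
python3 -c "
from h import *
print(hand_in())"
```

```text
the job is handed in; nothing more can be done
None
```

All four canisters stand upright on their own coasters, about 4 mm or less off centre by camera, with the square ones parallel to the edges; the robot went nowhere near the apple or tin, and the job is handed in, though no verdict came back.

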